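Set the focus height of a plaque under the counter engraver

TASK

Get the plaque ready for engraving: turn the knob of the lab jack under the laser head to raise the plaque until its brass face just touches the orange foot of the focus plunger and visibly starts to lift it, stopping before the plunger's red ring (about 4 mm wide) has disappeared into the sleeve, then let go of the knob. Never drive the plunger all the way up, leave the plaque lying where it is on the jack, and do not push the other things on the counter about.

Things in the scene. Friction and masses are not known exactly. Their poses are not given: they have to be found in the camera images.
- jack: Aluminium scissor lab jack, screwed down to the engraver's base board. Base and top plates are 120 mm (x) by 100 mm (y). Origin at the centre of its underside, 12 mm above the counter, z up. Its x axis is level and parallel to the screw: the knob sticks out on the -x side, roughly towards the robot, and +x points from the knob into the jack.
- knob_center (a point): Centre of the jack's round, fluted black knob (40 mm diameter, 26 mm long along the jack's x, orange cap on its -x face), 132 mm from the jack's middle along its -x (72 mm in front of the plates' edge), about 69 mm above the counter at the start. All round it is free; behind it a 20 mm collar, 10 mm long, then an 8 mm spindle. It rises with the jack, half as far as the top plate.
- jack_knob (a joint): Angle of the knob (rad), 0 at the start, range -4 to 16. Positive is clockwise for someone facing the orange cap (a positive turn about the jack's +x axis) and raises the top plate, 8 mm per full turn (1.27 mm per rad); counter-clockwise lowers it. It turns stiffly (0.06 N m) and stays where it is left.
- plate_center (a point): Centre of the upper face of the jack's top plate, 114 mm above the jack's origin at the start; it moves straight up and down. A 10 mm high steel L-shaped stop is fixed on the plate beside the plaque, on the far (+x) and left (+y) sides.
- plaque: Loose dark wooden plaque, 60 mm (x) by 90 mm (y), with a brass plate on top, 19 mm thick in all; it lies on the jack's top plate. Origin at the centre of its underside, so its brass face is 19 mm above the origin.
- plunger_tip (a point): Lowest point of the focus plunger: a vertical 6 mm steel rod with an orange foot (16 mm diameter, 6 mm high, flat below), hanging from an aluminium sleeve under the white laser head, above the plaque. At the start it is 3.5 to 7 mm above the brass face. A red ring, 4.5 mm wide, on the rod just below the sleeve is in full view while the plunger hangs free.
- focus_plunger (a joint): How far the plunger has been lifted into its sleeve (m): 0 hanging free, 0.0045 when the red ring has just disappeared, 0.009 all the way up. Light spring (0.15 N/mm); it gives no noticeable resistance at the knob.
- engraver_stand: Fixed dark steel base board, 12 mm thick, from -85 to 130 mm in x and -105 to 195 mm in y, with a 28 mm round post, 387 mm tall, at y = 150 mm. Origin on the counter, under the plunger.
- laser_head: White box-shaped laser head, 74 mm (x) by 150 mm (y) by 66 mm, clamped to the post above the jack, with a black lens and the plunger's sleeve under it. Origin where the hanging plunger's tip is; the box spans from 102 to 168 mm above that, from -37 to 37 mm in x and -45 to 105 mm in y; the lens reaches down to 79 mm.
- done_plaque: Bystander: a finished plaque with a silver plate, 60 by 90 by 19 mm, lying loose on the counter on the left. Origin at the centre of its underside.
- card_terminal: Bystander: grey card terminal, 170 by 78 by 40 mm, on the counter to the right. Origin at the centre of its underside.
- green_bottle: Bystander: green bottle, 66 mm across and 190 mm high, standing on the left. Origin at the centre of its underside.
Things that resemble listed ones, but are neither listed nor needed, are in the scene too. What is meant by the plaque is not turquoise, and is the larger of those in its own colour.

How it is judged (in metres and radians):
At the end, for the whole second after the job is handed in: The plaque lies flat and at rest on the jack's top plate (its middle within 10 mm of the plate's middle, as at the start), its brass face touches the plunger's foot, and the plunger is lifted by 0.3 to 4.5 mm, so that some of the red ring still shows (value of joint focus_plunger between 0.0003 and 0.0045 m and z of plunger_tip in the frame of plaque between 0.017 and 0.021 m and horizontal distance between plaque and plate_center below 0.01 m and angle between plaque's own z axis and vertical below 0.06 rad and z of plaque in the frame of plate_center below 0.003 m and linear speed of plaque below 0.01 m/s).
It fails at once if the plunger is driven all the way up (lifted more than 8 mm) (value of joint focus_plunger above 0.008 m).
It fails at once if another thing on the counter is moved more than 25 mm (distance of any of done_plaque, card_terminal, green_bottle from where it was at the start of the episode above 0.025 m).
It also fails if it takes over 72 s, if anything falls off the work surface, if the arm or the gripper's body presses on something with over 40 N, if the wrist force passes 120 N, or if a joint passes its speed limit or range.

ROBOT

A 6-joint arm with a two-finger parallel gripper is mounted at the origin on the work surface. World frame = base frame: x ahead of the robot, y to its left, z up, the work surface at z = 0. Lengths are in mm, angles in rad, forces in N, time in s.
With the tool pointing down it reaches from about 225 to 725 mm from the base axis. Payload 3.1 kg.
Tool frame: the origin (TCP) lies between the finger pads; the fingertips stand 8 mm ahead of it and the grasp point (between the pads) lies 11 mm behind it; z points along the fingers, y is the line along which they close (so a half turn about z gives the same grasp; the last joint's range is limited). The gripper opens to 85 mm and grips with 20 to 120 N. Pads are 22 mm wide; open, the fingers measure 114 mm over their backs; the gripper's body (76 mm by 85 mm) begins 54 mm behind the grasp point. The pads swing forward as they close: fully open they stand 13 mm farther back than shut.
Start: joints at [-1.432, 0.048, 0.099, 1.622, 0, 1.443], TCP at [138.399, -506.422, 239.312] pointing down, gripper open.
Joint ranges: [-2.91, 2.91], [-0.99, 1.94], [-1.21, 1.42], [-2.12, 2.29], [-1.49, 1.47], [-3.14, 3.14]. Speed limits (rad/s): [2.79, 2.79, 3.14, 3.14, 3.14, 3.14].

INTERFACE

Orientations are given as a 3x3 rotation matrix whose columns are the frame's x, y, z axes.
In Python, from rig import ctrl gives the robot as it stands.
- The arm moves only by the shell command python3 -m handwheel 'ROWS' [FORCE]. ROWS is JSON, a list that holds one entry, the list of rows, each a list of 7 numbers: the opening, from -1 (shut) to 1 (fully open), then the shift along the world's x, y, z in m, then the turn, a rotation vector about the world's x, y, z in rad. In form: [[[hand, x, y, z, ax, ay, az], ...]]. A call has 1 to 8 rows; each row shifts and turns the commanded pose from where the row before left it; what a row does not reach is not made up. A row lasts 1/8 s, in which the tool goes at most 62.5 mm and 10.7 degrees, less where a joint would pass 70% of its speed; a pose out of reach is approached as far as the arm can. A call with a gripper value outside its range is refused whole. The fingers move at their own pace and stop on an object; FORCE is the grip in N (left out, the last holds). Time passes only in rows, so rows that do not move let the fingers close. It gives the time, the measured TCP pose, the force, the opening and the grip force at its end, in the units of the state.
- ctrl.state(): the state, without advancing time (a new reading comes with each control period).
- ctrl.read_camera(name): name is "scene" or "side" or "wrist"; returns a dict with "frame" (480x640x3 uint8, blue, green, red), "intrinsics" (3x3 intrinsics, pixels), "origin" and "attitude" of the camera in the world. Camera axes: x right, y down, z forward; pixel columns grow to the right and rows downward; lengths in mm; the calibration is good to about 2 mm. A picture is of the moment at which its call begins. There is no depth.
- ctrl.sign_off(): hands the job in; it is judged then, once.
Trained networks look in a picture, given as the dict that the camera call returned (one of the last four; its "shot" number tells which), for a name from the list of things; names that differ only in an ending like _2 or _b are one class to them, and where a whole thing is asked for, a point or a joint stands for the part that bears it (a point fixed in the world has none). Each returns a list of dicts, best first, with "conf" (0 to 1); they miss things now and then, are a little off and sometimes report something else, mostly with a low value. They report only what shows in the picture. A call takes as long as a camera call. They do not tell look-alikes from the thing itself.
- ctrl.regions_of(picture, label): "mask" (480x640 bool, what is visible of it) and "extent" ([left, top, width, height] as shares, 0 to 1, of the picture: columns of its width, rows of its height, round what is visible of it).
- ctrl.spot_point(picture, label): "location" ([column, row] as shares, 0 to 1, of the picture: columns of its width, rows of its height: a listed point, or the origin of a listed thing).
The state is a dict: "time": time; "joints": joint angles; "joint_vel": joint speeds; "joint_torque": joint torques, N m; "eef_pos": TCP position; "eef_rot": TCP orientation; "wrist_force": force on the tool from outside, world axes, zero at the start; "ft_torque": the same for the moment, N m; "width": finger opening in mm; "grasp_force": force on a finger pad.
Only numpy, scipy, OpenCV 4.12 (cv2) and the standard library are available. Lean on these libraries where they do the work, as an engineer would, in place of code of your own. Each camera call takes 0.05 s, during which the arm holds its last target. There are 200 camera calls.

## Working session

There is one attempt and no reset: what is moved stays moved. The work goes in short steps, Python scripts to look and compute and a shell command to move; the robot and the scene stay as the last step left them, time stands still between calls to the robot, and variables do not carry over. Pictures are saved under pics/ and viewed, at most 10 in all, crops included, and the job is handed in when it is done.

```bash
mkdir -p pics; ls
cat > h.py <<'E'
import numpy as np, cv2
from rig import ctrl
W=np.array([640,480])
def tri(obs):
    A=np.zeros((3,3));b=np.zeros(3)
    for p,uv in obs:
        K=np.array(p["intrinsics"]);R=np.array(p["attitude"]);o=np.array(p["origin"])
        d=R@np.linalg.solve(K,[uv[0],uv[1],1]);d/=np.linalg.norm(d)
        M=np.eye(3)-np.outer(d,d);A+=M;b+=M@o
    return np.linalg.solve(A,b)
def proj(p,X):
    c=np.array(p["attitude"]).T@(np.array(X)-np.array(p["origin"]));q=np.array(p["intrinsics"])@c
    return q[:2]/q[2]
E
python3 - <<'E'
from h import *
ps={n:ctrl.read_camera(n) for n in("scene","side")}
for n,p in ps.items():
    cv2.imwrite(f"pics/{n}0.png",p["frame"])
    print(n,np.array(p["origin"]).round(),np.array(p["attitude"])[:,2].round(2))
    for l in["knob_center","plate_center","plunger_tip","plaque","jack","engraver_stand","done_plaque","card_terminal","green_bottle"]:
        print(l,[((np.array(d["location"])*W).round(1).tolist(),round(d["conf"],2)) for d in ctrl.spot_point(p,l)[:4]])
s=ctrl.state();print(s["eef_rot"],s["width"])
E
```

```text
pics
scene [1075.  -97.  903.] [-0.59  0.18 -0.79]
knob_center [([276.7, 242.4], 0.89)]
plate_center [([298.6, 271.9], 0.74), ([294.6, 280.9], 0.59), ([299.0, 272.7], 0.55), ([481.1, 237.3], 0.48)]
plunger_tip [([299.3, 273.7], 0.6)]
plaque [([293.4, 281.7], 0.92), ([172.9, 319.7], 0.62), ([405.7, 197.7], 0.6)]
jack [([298.5, 315.3], 0.62)]
engraver_stand []
done_plaque [([405.9, 204.0], 0.73)]
card_terminal [([113.2, 261.4], 0.78)]
green_bottle [([482.1, 235.8], 0.82)]
side [1173.  770. 1034.] [-0.51 -0.52 -0.69]
knob_center [([300.6, 235.9], 0.83)]
plate_center [([256.9, 247.5], 0.93)]
plunger_tip [([261.5, 240.4], 0.57)]
plaque [([253.2, 248.7], 0.95), ([200.8, 262.0], 0.82), ([218.6, 224.5], 0.72)]
jack [([262.0, 286.3], 0.62)]
engraver_stand [([261.8, 286.9], 0.61)]
done_plaque [([439.7, 307.9], 0.98)]
card_terminal [([244.5, 177.8], 0.61)]
green_bottle [([441.8, 380.9], 0.56)]
[[ 9.64625680e-01  2.63623402e-01  1.25358521e-06]
 [ 2.63623402e-01 -9.64625678e-01 -5.61977915e-05]
 [-1.36058125e-05  5.45403072e-05 -9.99999998e-01]] 85.52965445224899
```

View pics/scene0.png

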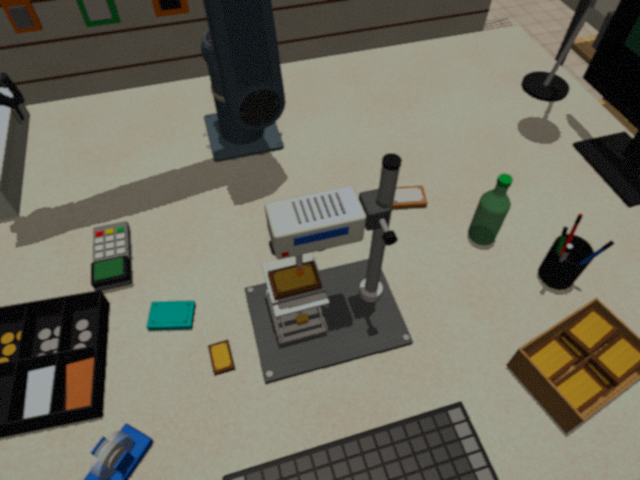

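View pics/side0.png

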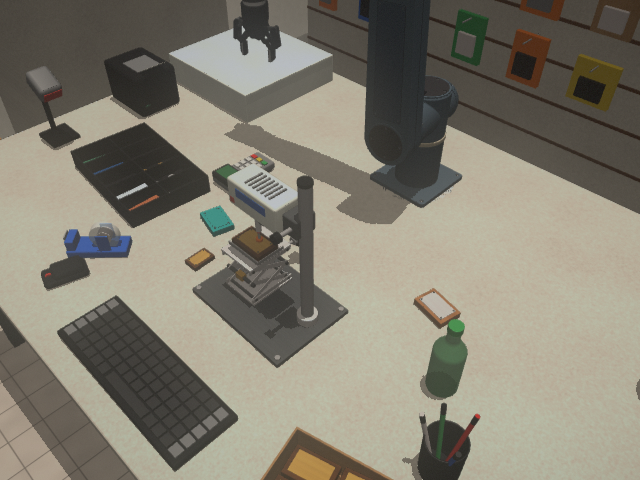

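Run:
```python
from h import *
a=ctrl.read_camera("scene");b=ctrl.read_camera("side")
for l,u,v in[("knob",(276.7,242.4),(300.6,235.9)),("plate",(298.6,271.9),(256.9,247.5)),("plaque",(293.4,281.7),(253.2,248.7)),("tip",(299.3,273.7),(261.5,240.4)),("jack",(298.5,315.3),(262,286.3)),("done",(405.9,204),(439.7,307.9)),("term",(113.2,261.4),(244.5,177.8)),("bottle",(482.1,235.8),(441.8,380.9))]:
    X=tri([(a,u),(b,v)]);print(l,X.round(1),(proj(a,X)-u).round(1),(proj(b,X)-v).round(1))
```

```text
knob [449.6  -4.6  64.9] [0.2 0.7] [ 0.3 -0.5]
plate [590.4  10.1 137.9] [1.  4.1] [ 2.1 -2.9]
plaque [594.7  -2.7 123.8] [0.5 1.9] [ 1.  -1.3]
tip [585.4  10.3 144. ] [-0.4 -1.7] [-0.9  1.2]
jack [589.4   2.9  -6.6] [-0.2 -1.2] [-0.7  0.8]
done [353.9 342.9  -8.9] [-0.9 -4.2] [-2.7  3.9]
term [ 334.6 -364.6  -14.5] [-0.1 -0.2] [-0.1  0.1]
bottle [513.5 466.7   5.4] [-0.6 -2.4] [-1.7  2.3]
```

The scene picture shows plaque-like candidates at (294,281) brown/brass on the jack, (172,315) turquoise, (221,357) small brass, (408,196) silver and trays of brass plates at right. By the description, the plaque is the large brown/brass one on the jack. The knob is in front of it at (277,242). I'll check this in one crop and start the travel move.

```bash
python3 - <<'E'
from h import *
a=ctrl.read_camera("scene");b=ctrl.read_camera("side")
f=lambda p,x,y:cv2.resize(p["frame"][y:y+200,x:x+133],None,fx=3,fy=3,interpolation=cv2.INTER_CUBIC)
cv2.imwrite("pics/crop0.png",np.hstack([f(a,240,190),f(b,205,150)]))
K=np.array(a["intrinsics"]);R=np.array(a["attitude"]);o=np.array(a["origin"])
for uv in[(246,290),(268,383),(411,342)]:
    d=R@np.linalg.solve(K,[*uv,1]);print((o+d*(12-o[2])/d[2]).round(1))
E
python3 -m handwheel '[[[1,0.024,0.0625,0.003,0,0,0],[1,0.024,0.0625,0.003,0,0,0],[1,0.024,0.0625,0.003,0,0,0],[1,0.024,0.0625,0.003,0,0,0],[1,0.024,0.0625,0.003,0,0,0],[1,0.024,0.0625,0.003,0,0,0],[1,0.024,0.0625,0.003,0,0,0],[1,0.024,0.0625,0.003,0,0,0]]]'
```

```text
[512.3 -90.4  12. ]
[722.4 -90.6  12. ]
[722.3 198.   12. ]
time: 2.2
eef_pos: [317.9, -38.4, 262.2]
eef_rot: [[0.965, 0.263, 0.002], [0.263, -0.965, -0.001], [0.002, 0.001, -1.0]]
wrist_force: [1.4, -0.7, 0.6]
width: 85.3
grasp_force: 0.0
```

View pics/crop0.png

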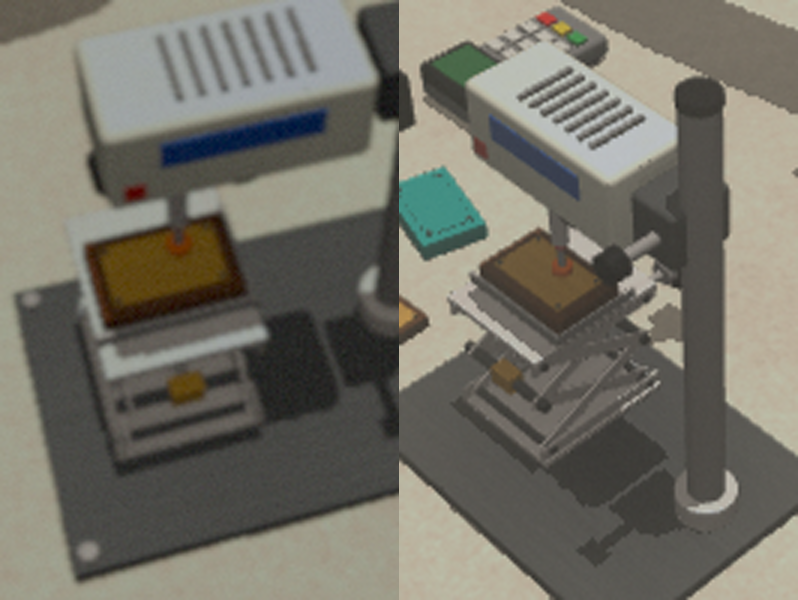

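The crop confirms the large brown/brass plaque lies on the jack under the orange foot. The jack appears slightly yawed relative to the board. I'll turn the tool horizontal and look with the wrist camera.

```bash
python3 -m handwheel '[[[1,0,0.004,0,0,-0.175,0],[1,0,0.004,0,0,-0.175,0],[1,0,0.004,0,0,-0.175,0],[1,0,0.004,0,0,-0.175,0],[1,0,0.004,0,0,-0.175,0],[1,0,0.004,0,0,-0.175,0],[1,0,0.004,0,0,-0.175,0],[1,0,0.004,0,0,-0.175,0]]]'
python3 -m handwheel '[[[1,0,0,0,0,-0.17,0],[1,0,0,0,0,0,0],[1,0,0,0,0,0,0]]]'
python3 - <<'E'
from h import *
print(np.round(ctrl.state()["joints"],3))
p=ctrl.read_camera("wrist");cv2.imwrite("pics/w0.png",p["frame"])
for l in["knob_center","jack","plate_center","plaque"]:
        print(l,[((np.array(d["location"])*W).round(1).tolist(),round(d["conf"],2)) for d in ctrl.spot_point(p,l)[:4]])
print(p["origin"],np.round(p["attitude"],3))
E
```

```text
time: 3.2
eef_pos: [402.5, -132.6, 324.4]
eef_rot: [[0.256, 0.222, 0.941], [0.27, -0.951, 0.151], [0.928, 0.215, -0.303]]
wrist_force: [-0.2, 0.9, -1.4]
width: 85.3
grasp_force: 0.0
time: 3.58
eef_pos: [401.3, -132.1, 324.6]
eef_rot: [[0.101, 0.189, 0.977], [0.27, -0.95, 0.156], [0.958, 0.248, -0.147]]
wrist_force: [-0.4, 0.2, 1.8]
width: 85.4
grasp_force: 0.0
[-1.389 -0.99  -0.945  1.461  1.421  1.474]
knob_center [([109.8, 475.1], 0.71)]
jack [([184.4, 402.9], 0.98)]
plate_center []
plaque [([312.3, 421.5], 0.94), ([194.2, 328.9], 0.67)]
[ 276.64755315 -131.77884997  415.4164994 ] [[ 0.189 -0.383  0.904]
 [-0.95  -0.304  0.07 ]
 [ 0.248 -0.873 -0.421]]
```

View pics/w0.png

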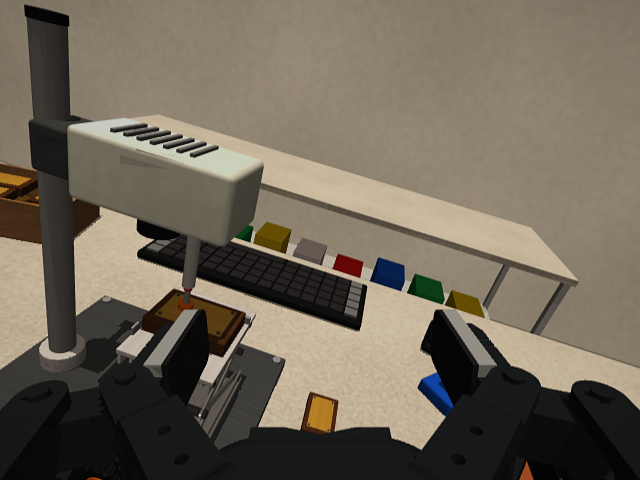

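The wrist picture shows the jack and plaque at (195,320), with the foot at (188,300) and the red ring in view. The arm had to bend sideways, so a coaxial horizontal grip is out of reach. Instead I'll grip the knob across its axis, with the tool in the plane perpendicular to the screw, and ratchet.

```bash
cat >> h.py <<'E'
from scipy.spatial.transform import Rotation as Ro
import json
def log():
    s=ctrl.state();open("log.jsonl","a").write(json.dumps([list(map(float,s["joints"])),list(map(float,s["eef_pos"]))])+"\n");return s
def togo(pos,R):
    s=log();return (np.array(pos)-s["eef_pos"]).round(1),Ro.from_matrix(np.array(R)@np.array(s["eef_rot"]).T).as_rotvec().round(3)
E
python3 - <<'E'
from h import *
open("log.jsonl","w").write(json.dumps([[-1.432,.048,.099,1.622,0,1.443],[138.399,-506.422,239.312]])+"\n")
print(togo([440,-10,260],[[-1,0,0],[0,1,0],[0,0,-1]]))
E
```

```text
(array([ 38.6, 121.7, -65.4]), array([-1.869,  0.089,  2.121]))
```

```bash
python3 -m handwheel '[[[1,0,0.015,0,0,0.18,0],[1,0,0.015,0,0,0.18,0],[1,0,0.015,0,0,0.18,0],[1,0,0.015,0,0,0.18,0],[1,0,0.015,0,0,0.18,0],[1,0,0.015,0,0,0.18,0],[1,0,0.015,0,0,0.18,0],[1,0,0.015,0,0,0.16,0]]]'
python3 -c "
from h import *
print(togo([440,-10,260],[[-1,0,0],[0,1,0],[0,0,-1]]),log()['joints'])"
python3 -m handwheel '[[[1,0,0,0,0,0,0.18],[1,0,0,0,0,0,0.18],[1,0,0,0,0,0,0.18],[1,0,0,0,0,0,0.18],[1,0,0,0,0,0,0.18],[1,0,0,0,0,0,0.18],[1,0,0,0,0,0,0.18],[1,0,0,0,0,0,0.18]]]'
python3 -c "
from h import *
print(togo([440,-10,260],[[-1,0,0],[0,1,0],[0,0,-1]]),log()['joints'])"
```

```text
time: 4.82
eef_pos: [398.4, -16.5, 326.2]
eef_rot: [[0.962, 0.273, 0.001], [0.27, -0.949, 0.161], [0.045, -0.155, -0.987]]
wrist_force: [-0.2, -0.3, 1.0]
width: 85.1
grasp_force: 0.0
(array([ 41.6,   6.5, -66.2]), array([-0.033, -0.231,  2.856])) [-0.33066684 -0.20991363  0.02482193  1.85767655  0.15311747  2.53016761]
time: 5.82
eef_pos: [398.0, -17.2, 324.9]
eef_rot: [[-0.146, 0.976, -0.16], [0.988, 0.151, 0.022], [0.046, -0.155, -0.987]]
wrist_force: [-0.0, -0.8, -0.2]
width: 85.7
grasp_force: 0.0
(array([ 42. ,   7.2, -64.9]), array([ 0.096, -0.148,  1.417])) [-0.20328494 -0.06818774  0.14541847  1.94627896 -0.01090818  1.21812809]
```

```bash
python3 -m handwheel '[[[1,0.005,0.001,-0.008,0.012,-0.0185,0.177],[1,0.005,0.001,-0.008,0.012,-0.0185,0.177],[1,0.005,0.001,-0.008,0.012,-0.0185,0.177],[1,0.005,0.001,-0.008,0.012,-0.0185,0.177],[1,0.005,0.001,-0.008,0.012,-0.0185,0.177],[1,0.005,0.001,-0.008,0.012,-0.0185,0.177],[1,0.005,0.001,-0.008,0.012,-0.0185,0.177],[1,0.005,0.001,-0.008,0.012,-0.0185,0.177]]]'
python3 - <<'E'
from h import *
print(togo([440,-10,260],[[-1,0,0],[0,1,0],[0,0,-1]]),log()['joints'])
p=ctrl.read_camera("wrist");cv2.imwrite("pics/w1.png",p["frame"])
for l in["knob_center","jack","plate_center","plaque","plunger_tip"]:
        print(l,[((np.array(d["location"])*W).round(1).tolist(),round(d["conf"],2)) for d in ctrl.spot_point(p,l)[:4]])
print(np.round(p["origin"],1).tolist(),np.round(p["attitude"],4).tolist(),p["intrinsics"])
E
```

```text
time: 6.82
eef_pos: [438.1, -8.9, 261.0]
eef_rot: [[-1.0, 0.001, 0.001], [0.001, 1.0, -0.002], [-0.001, -0.002, -1.0]]
wrist_force: [0.3, 0.7, -0.6]
width: 85.7
grasp_force: 0.0
(array([ 1.9, -1.1, -1. ]), array([0.002, 0.001, 0.001])) [-1.72430464e-01 -1.71118833e-01 -6.61528894e-02  1.67467435e+00
 -1.67080799e-03 -1.71578369e-01]
knob_center [([328.4, 240.9], 0.95)]
jack [([325.0, 336.2], 0.94)]
plate_center []
plaque [([104.8, 278.9], 0.96), ([186.1, 366.4], 0.79), ([329.8, 411.1], 0.62)]
plunger_tip [([339.9, 427.5], 0.49)]
[362.8, -7.3, 395.2] [[0.0017, 0.9562, 0.2925], [1.0, -0.0009, -0.0027], [-0.0023, 0.2926, -0.9562]] [[382.41014059   0.         319.5169308 ]
 [  0.         382.41014059 242.80642218]
 [  0.           0.           1.        ]]
```

View pics/w1.png

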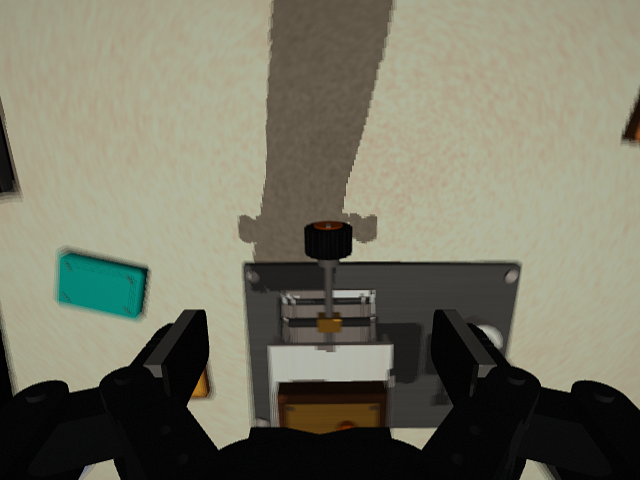

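The wrist picture shows the knob at (328,240) with its spindle running straight down the image, so jack yaw is only about 0.02 rad. The plate edge is at row 345. At z=69 the knob comes out at about (460,0). Next I'll fit the kinematics to see what stroke range is reachable.

```bash
cat >> h.py <<'E'
from scipy.optimize import least_squares
def fk(q,p):
    h,r0,L1,a,b,c,e,lat,L6=p   # forearm a along, b normal; wrist c along d, e along n
    u=q[1]-q[2];f=u+q[3]
    S=lambda t:np.array([np.cos(t),-np.sin(t)]);N=lambda t:np.array([np.sin(t),np.cos(t)])
    v=np.array([r0,h])+L1*N(q[1])+a*S(u)+b*N(u)+(c+L6*np.cos(q[4]))*S(f)+e*N(f)
    t=lat+L6*np.sin(q[4]);C,s=np.cos(q[0]),np.sin(q[0])
    Rm=np.array([[C,-s,0],[s,C,0],[0,0,1]])
    d=np.array([np.cos(q[4])*np.cos(f),np.sin(q[4]),-np.cos(q[4])*np.sin(f)])
    # tool x: for j6: base vector = n-axis
    n=np.array([np.sin(f),0,np.cos(f)]);m=np.cross(d,n)
    tx=np.cos(q[5])*n+np.sin(q[5])*m
    return Rm@np.array([v[0],t,v[1]]),Rm@d,Rm@tx
def fit():
    D=[json.loads(l) for l in open("log.jsonl")]
    x0=np.array([150,0,300,300,0,0,0,67,308.])
    g=lambda p:np.r_[np.concatenate([fk(q,p)[0]-x for q,x in D]),(p-x0)*.005]
    r=least_squares(g,x0);return r.x,np.abs(r.fun[:-9]).max()
E
python3 - <<'E'
from h import *
p,e=fit();print(p.round(1),e)
s=ctrl.state();print([x.round(3) for x in fk(s["joints"],p)])
lo=np.array([-2.91,-.99,-1.21,-2.12,-1.49,-3.14])+.03;hi=np.array([2.91,1.94,1.42,2.29,1.47,3.14])-.03
q=np.clip(np.array(s["joints"]),lo,hi)
K=np.array([460,0,69.])
q0=q
for sg in(1,-1):
  q=q0
  for th in np.arange(0,95,10):
    a=np.radians(th)*sg;d=np.array([0,np.sin(a),-np.cos(a)]);T=K+11*d
    def g(q):
        x,dd,tx=fk(q,p);return np.r_[(x-T)/100,dd-d,tx-[-1,0,0]]
    r=least_squares(g,q,bounds=(lo,hi));q=r.x
    print(th*sg,q.round(2),np.abs(r.fun).max().round(3))
E
```

```text
[ 2.239e+02  1.000e+00  3.883e+02  5.033e+02  2.320e+01  1.140e+02
 -3.000e-01  6.690e+01  3.073e+02] 0.09014278798474606
[array([437.434,  -9.372, 260.98 ]), array([-0.001, -0.002, -1.   ]), array([ 1.   , -0.01 , -0.001])]
0 [-0.15 -0.08 -0.39  1.26  0.    3.  ] 0.0
10 [-0.26 -0.06 -0.38  1.29  0.17  2.88] 0.0
20 [-0.36 -0.   -0.35  1.35  0.33  2.76] 0.0
30 [-0.45  0.09 -0.31  1.42  0.47  2.63] 0.0
40 [-0.53  0.2  -0.26  1.51  0.59  2.49] 0.0
50 [-0.59  0.33 -0.2   1.62  0.69  2.34] 0.0
60 [-0.64  0.48 -0.14  1.75  0.77  2.17] 0.0
70 [-0.67  0.64 -0.06  1.91  0.83  1.98] 0.0
80 [-0.69  0.81  0.01  2.08  0.86  1.78] 0.0
90 [-0.69  0.97  0.08  2.26  0.88  1.57] 0.0
0 [-0.15 -0.08 -0.39  1.26  0.    3.  ] 0.0
-10 [-0.03 -0.07 -0.39  1.24 -0.17  3.11] 0.0
-20 [ 0.04 -0.06 -0.4   1.23 -0.3   3.11] 0.071
-30 [ 0.11 -0.04 -0.4   1.23 -0.43  3.11] 0.14
-40 [ 0.18 -0.01 -0.41  1.22 -0.55  3.11] 0.204
-50 [ 0.24  0.03 -0.42  1.21 -0.67  3.11] 0.26
-60 [ 0.3   0.06 -0.44  1.19 -0.8   3.11] 0.309
-70 [ 0.35  0.09 -0.48  1.15 -0.93  3.11] 0.353
-80 [ 0.4   0.11 -0.54  1.07 -1.09  3.11] 0.396
-90 [ 0.47  0.22 -0.7   0.68 -1.46  3.11] 0.452
```

```bash
python3 -m handwheel '[[[1,0.007,0.003,-0.04,0,0,0],[1,0.007,0.003,-0.04,0,0,0],[1,0.007,0.002,-0.04,0,0,0],[1,0,0,0,0,0,0]]]'
python3 - <<'E'
from h import *
p=ctrl.read_camera("wrist");cv2.imwrite("pics/w2.png",p["frame"][100:420,160:480])
K=np.array(p["intrinsics"]);R=np.array(p["attitude"]);o=np.array(p["origin"])
for d in ctrl.spot_point(p,"knob_center")[:2]:
    uv=np.array(d["location"])*W;v=R@np.linalg.solve(K,[*uv,1]);print(uv,d["conf"],o+v*(69-o[2])/v[2])
for d in ctrl.regions_of(p,"knob_center")[:1]:
    print(np.array(d["extent"])*[640,480,640,480],d["conf"])
E
```

```text
time: 7.62
eef_pos: [455.5, -1.0, 137.0]
eef_rot: [[-1.0, 0.009, -0.01], [0.009, 1.0, -0.001], [0.01, -0.001, -1.0]]
wrist_force: [-0.5, -0.0, 0.5]
width: 85.0
grasp_force: 0.0
[317.376 273.792] 0.86 [459.73694889  -1.21557432  69.        ]
[244.096 240.288 148.992 193.008] 0.62
```

View pics/w2.png

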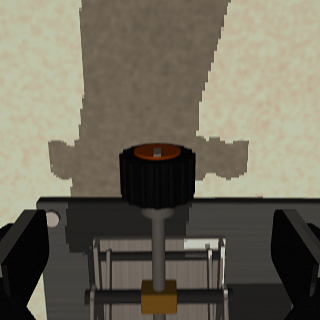

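The picture shows the knob centred between the pads, from 280 to 356 in full-frame columns. I'll descend and swing to −60° with the gripper open.

```bash
python3 -m handwheel '[[[1,0.0015,0,-0.0415,0,-0.01,0],[1,0.0015,0,-0.0415,0,0,0],[1,0,-0.0026,0.0002,-0.175,0,0],[1,0,-0.0025,0.0007,-0.175,0,0],[1,0,-0.0024,0.0011,-0.175,0,0],[1,0,-0.0021,0.0015,-0.175,0,0],[1,0,-0.0019,0.0019,-0.175,0,0],[1,0,-0.0015,0.0021,-0.175,0,0]]]'
python3 - <<'E'
from h import *
a=np.radians(-60)
print(togo([459,-1+15*np.sin(a),69-15*np.cos(a)],Ro.from_rotvec([a,0,0]).as_matrix()@np.diag([-1,1,-1])),np.round(ctrl.state()["joints"],2))
E
```

```text
time: 8.78
eef_pos: [464.3, -12.9, 68.0]
eef_rot: [[-1.0, 0.015, 0.014], [-0.004, 0.494, -0.869], [-0.02, -0.869, -0.494]]
wrist_force: [-0.3, 0.3, -0.2]
width: 85.5
grasp_force: 0.0
(array([-5.3, -1.1, -6.5]), array([ 0.007,  0.02 , -0.004])) [ 0.38  0.4  -0.19  1.53 -0.95  0.68]
```

Correct the position, then close with moderate force.

```bash
python3 -m handwheel '[[[1,-0.005,-0.001,-0.0065,0.007,0.02,0],[1,0,0,0,0,0,0],[-0.2,0,0,0,0,0,0],[-0.2,0,0,0,0,0,0],[-0.2,0,0,0,0,0,0],[-0.2,0,0,0,0,0,0]]]' 50
python3 - <<'E'
from h import *
a=np.radians(-60)
print(togo([459,-1+15*np.sin(a),69-15*np.cos(a)],Ro.from_rotvec([a,0,0]).as_matrix()@np.diag([-1,1,-1])))
E
```

```text
time: 9.52
eef_pos: [456.8, -16.0, 60.9]
eef_rot: [[-1.0, -0.007, -0.0], [-0.004, 0.501, -0.865], [0.006, -0.865, -0.501]]
wrist_force: [-1.9, 0.1, 7.3]
width: 39.0
grasp_force: 49.5
(array([2.2, 2. , 0.6]), array([-0.001, -0.006, -0.004]))
```

```bash
python3 -m handwheel '[[[-0.2,0,0.0015,-0.002,0.175,0,0],[-0.2,0,0.0019,-0.0018,0.175,0,0],[-0.2,0,0.0021,-0.0014,0.175,0,0],[-0.2,0,0.0024,-0.001,0.175,0,0],[-0.2,0,0.0025,-0.0006,0.175,0,0],[-0.2,0,0.0026,-0.0001,0.175,0,0]]]'
python3 - <<'E'
from h import *
a=0
print(togo([457,-1+15*np.sin(a),69.7-15*np.cos(a)],Ro.from_rotvec([a,0,0]).as_matrix()@np.diag([-1,1,-1])))
E
```

```text
time: 10.28
eef_pos: [456.5, -2.1, 53.5]
eef_rot: [[-1.0, -0.013, 0.002], [-0.013, 1.0, 0.011], [-0.002, 0.011, -1.0]]
wrist_force: [-1.1, 0.9, -6.4]
width: 38.7
grasp_force: 51.1
(array([0.5, 1.1, 1.2]), array([-0.011,  0.002, -0.013]))
```

Works with low forces. Continue to +60° with a small z correction.

```bash
python3 -m handwheel '[[[-0.2,0,0.0028,0.0006,0.175,0,0],[-0.2,0,0.0026,0.001,0.175,0,0],[-0.2,0,0.0024,0.0014,0.175,0,0],[-0.2,0,0.0021,0.0016,0.175,0,0],[-0.2,0,0.0019,0.002,0.175,0,0],[-0.2,0,0.0015,0.0022,0.175,0,0],[-0.2,0,0,0,0,0,0]]]'
python3 - <<'E'
from h import *
a=np.pi/3
print(togo([457,-1+15*np.sin(a),70.3-15*np.cos(a)],Ro.from_rotvec([a,0,0]).as_matrix()@np.diag([-1,1,-1])))
ps=[ctrl.read_camera("scene"),ctrl.read_camera("side")]
c=[p["frame"] for p in ps]
cv2.imwrite("pics/s1.png",np.hstack([cv2.resize(c[0][235:305,265:335],(400,400),interpolation=cv2.INTER_CUBIC),cv2.resize(c[1][200:270,225:295],(400,400),interpolation=cv2.INTER_CUBIC)]))
for p in ps: print([((np.array(d["location"])*W).round(1),d["conf"]) for d in ctrl.spot_point(p,"plunger_tip")[:2]])
E
```

```text
time: 11.15
eef_pos: [455.6, 11.7, 62.0]
eef_rot: [[-1.0, 0.004, -0.0], [0.002, 0.48, 0.877], [0.003, 0.877, -0.48]]
wrist_force: [-0.9, 9.0, 9.4]
width: 38.6
grasp_force: 51.4
(array([1.4, 0.3, 0.8]), array([-0.023, -0.003,  0.002]))
[(array([299.8, 271.3]), 0.63)]
[(array([258.3, 241. ]), 0.62)]
```

View pics/s1.png

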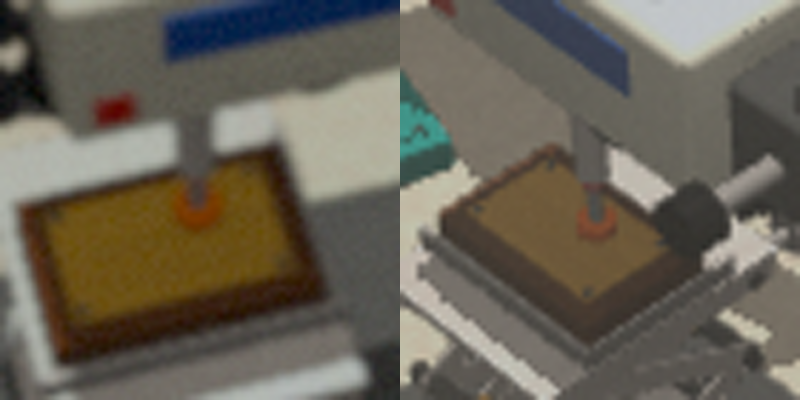

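Both crops show the plunger still hanging, with its foot above or near the brass and the ring visible at around (595,190) in the right half. The initial gap is 3.5 to 7 mm, so a total rise of about 7.6 mm (about 6 rad) falls in the window for any gap. The first stroke gave 2.1 rad. I'll release and swing back.

```bash
python3 -m handwheel '[[[1,0,0,0,0,0,0],[1,0,0,0,0,0,0],[1,0,0,0,0,0,0],[1,0.001,-0.0015,-0.0021,-0.175,0,0],[1,0,-0.0019,-0.0019,-0.175,0,0],[1,0,-0.0021,-0.0015,-0.175,0,0],[1,0,-0.0024,-0.0011,-0.175,0,0],[1,0,-0.0025,-0.0007,-0.175,0,0]]]'
python3 -m handwheel '[[[1,0,-0.0026,-0.0002,-0.175,0,0],[1,0,-0.0026,0.0002,-0.175,0,0],[1,0,-0.0025,0.0007,-0.175,0,0],[1,0,-0.0024,0.0011,-0.175,0,0],[1,0,-0.0021,0.0015,-0.175,0,0],[1,0,-0.0019,0.0019,-0.175,0,0],[1,0,-0.0015,0.0021,-0.175,0,0],[1,0,0,0,0,0,0]]]'
python3 - <<'E'
from h import *
a=-np.pi/3
print(togo([457,-1.5+15*np.sin(a),70.3-15*np.cos(a)],Ro.from_rotvec([a,0,0]).as_matrix()@np.diag([-1,1,-1])))
E
```

```text
time: 12.35
eef_pos: [457.7, -0.3, 54.1]
eef_rot: [[-1.0, -0.009, 0.002], [-0.008, 0.985, 0.173], [-0.003, 0.173, -0.985]]
wrist_force: [-0.6, 0.4, -0.3]
width: 85.4
grasp_force: 0.0
time: 13.35
eef_pos: [454.4, -14.8, 55.0]
eef_rot: [[-1.0, -0.021, -0.006], [-0.005, 0.499, -0.866], [0.022, -0.866, -0.499]]
wrist_force: [-0.0, 0.5, -0.5]
width: 85.3
grasp_force: 0.0
(array([2.6, 0.3, 7.8]), array([ 0.001, -0.022, -0.005]))
```

```bash
python3 -m handwheel '[[[1,0.003,0,0.0078,0,-0.02,0],[1,0,0,0,0,0,0],[-0.2,0,0,0,0,0,0],[-0.2,0,0,0,0,0,0],[-0.2,0,0,0,0,0,0],[-0.2,0,0,0,0,0,0]]]' 50
python3 -m handwheel '[[[-0.2,0,0.0015,-0.002,0.175,0,0],[-0.2,0,0.0019,-0.0018,0.175,0,0],[-0.2,0,0.0021,-0.0014,0.175,0,0],[-0.2,0,0.0024,-0.001,0.175,0,0],[-0.2,0,0.0026,-0.0004,0.175,0,0],[-0.2,0,0.0027,0.0002,0.175,0,0]]]'
python3 -m handwheel '[[[-0.2,0,0.0028,0.0006,0.175,0,0],[-0.2,0,0.0026,0.001,0.175,0,0],[-0.2,0,0.0024,0.0014,0.175,0,0],[-0.2,0,0.0021,0.0016,0.175,0,0],[-0.2,0,0.0019,0.002,0.175,0,0],[-0.2,0,0.0015,0.0022,0.175,0,0],[-0.2,0,0,0,0,0,0]]]'
python3 - <<'E'
from h import *
a=np.pi/3
print(togo([457,-1.5+15*np.sin(a),71.6-15*np.cos(a)],Ro.from_rotvec([a,0,0]).as_matrix()@np.diag([-1,1,-1])))
E
```

```text
time: 14.1
eef_pos: [460.2, -12.5, 65.0]
eef_rot: [[-1.0, 0.013, 0.008], [0.0, 0.51, -0.86], [-0.015, -0.86, -0.51]]
wrist_force: [2.2, 11.1, -8.7]
width: 38.5
grasp_force: 49.3
time: 14.85
eef_pos: [459.8, -2.1, 60.4]
eef_rot: [[-1.0, 0.006, 0.01], [0.006, 1.0, 0.01], [-0.009, 0.01, -1.0]]
wrist_force: [4.7, -2.1, -20.4]
width: 38.4
grasp_force: 52.6
time: 15.72
eef_pos: [459.4, 7.8, 66.4]
eef_rot: [[-1.0, 0.015, 0.008], [0.015, 0.49, 0.871], [0.01, 0.871, -0.491]]
wrist_force: [-0.2, -4.3, -8.4]
width: 38.4
grasp_force: 55.5
(array([-2.4,  3.7, -2.3]), array([-0.011, -0.009,  0.015]))
```

```bash
python3 -m handwheel '[[[1,0,0,0,0,0,0],[1,0,0,0,0,0,0],[1,0,0,0,0,0,0],[1,-0.001,0.0015,-0.0041,-0.175,0,0],[1,-0.001,-0.0009,-0.0029,-0.175,0,0],[1,0,-0.0021,-0.0015,-0.175,0,0],[1,0,-0.0024,-0.0011,-0.175,0,0],[1,0,-0.0025,-0.0007,-0.175,0,0]]]'
python3 -m handwheel '[[[1,0,-0.0026,-0.0002,-0.175,0,0],[1,0,-0.0026,0.0002,-0.175,0,0],[1,0,-0.0025,0.0007,-0.175,0,0],[1,0,-0.0024,0.0011,-0.175,0,0],[1,0,-0.0021,0.0015,-0.175,0,0],[1,0,-0.0019,0.0019,-0.175,0,0],[1,0,-0.0015,0.0021,-0.175,0,0],[1,0,0,0,0,0,0]]]'
python3 - <<'E'
from h import *
a=-np.pi/3
print(togo([457,-1.5+15*np.sin(a),71.6-15*np.cos(a)],Ro.from_rotvec([a,0,0]).as_matrix()@np.diag([-1,1,-1])))
E
```

```text
time: 16.73
eef_pos: [458.4, 5.0, 61.9]
eef_rot: [[-1.0, 0.007, 0.012], [0.009, 0.985, 0.173], [-0.011, 0.173, -0.985]]
wrist_force: [0.3, 0.5, -0.5]
width: 85.2
grasp_force: 0.0
time: 17.73
eef_pos: [455.3, -9.8, 62.7]
eef_rot: [[-1.0, -0.004, 0.005], [-0.006, 0.5, -0.866], [0.001, -0.866, -0.5]]
wrist_force: [-0.0, -1.0, 0.0]
width: 85.7
grasp_force: 0.0
(array([ 1.7, -4.7,  1.4]), array([ 0.   , -0.001, -0.006]))
```

```bash
python3 -m handwheel '[[[1,0.002,-0.0045,0.0015,0,0,0],[1,0,0,0,0,0,0],[-0.2,0,0,0,0,0,0],[-0.2,0,0,0,0,0,0],[-0.2,0,0,0,0,0,0],[-0.2,0,0,0,0,0,0]]]' 50
python3 -m handwheel '[[[-0.2,0,0.0015,-0.002,0.175,0,0],[-0.2,0,0.0019,-0.0018,0.175,0,0],[-0.2,0,0.0021,-0.0014,0.175,0,0],[-0.2,0,0.0024,-0.001,0.175,0,0],[-0.2,0,0.0026,-0.0005,0.175,0,0],[-0.2,0,0.0027,0.0001,0.175,0,0]]]'
python3 -m handwheel '[[[-0.2,0,0.0028,0.0006,0.175,0,0],[-0.2,0,0.0026,0.001,0.175,0,0],[-0.2,0,0.0024,0.0014,0.175,0,0],[-0.2,0,0.0021,0.0016,0.175,0,0],[-0.2,0,0,0,0,0,0]]]'
python3 - <<'E'
from h import *
s=log();print(np.degrees(np.arctan2(s["eef_rot"][1][2],-s["eef_rot"][2][2])))
E
```

```text
time: 18.48
eef_pos: [460.2, -12.7, 66.1]
eef_rot: [[-1.0, 0.013, 0.008], [-0.0, 0.51, -0.86], [-0.015, -0.86, -0.51]]
wrist_force: [2.4, 9.5, -7.9]
width: 39.1
grasp_force: 49.3
time: 19.23
eef_pos: [459.8, -2.1, 61.5]
eef_rot: [[-1.0, 0.006, 0.01], [0.006, 1.0, 0.01], [-0.009, 0.01, -1.0]]
wrist_force: [3.5, -1.7, -18.1]
width: 38.6
grasp_force: 52.5
time: 19.85
eef_pos: [459.8, 5.3, 64.4]
eef_rot: [[-1.0, 0.011, 0.008], [0.013, 0.761, 0.649], [0.001, 0.649, -0.761]]
wrist_force: [1.3, -1.6, -6.3]
width: 38.3
grasp_force: 54.1
40.442941286023725
```

```bash
python3 -m handwheel '[[[1,0,0,0,0,0,0],[1,0,0,0,0,0,0],[1,0,0,0,0,0,0],[1,0,-0.026,0.030,0,0,0],[1,0,-0.026,0.030,0,0,0],[1,0,-0.026,0.030,0,0,0],[1,0,0,0,0,0,0]]]'
python3 -m handwheel '[[[1,0.022,-0.022,0.013,0.1,0,0],[1,0.022,-0.022,0.013,0.1,0,0],[1,0.022,-0.022,0.013,0.1,0,0],[1,0.022,-0.022,0.013,0.1,0,0],[1,0.022,0,0.013,0.12,0,0],[1,0,0,0,0,0,0]]]'
python3 - <<'E'
from h import *
p=ctrl.read_camera("wrist");cv2.imwrite("pics/wfull.png",p["frame"])
uv=proj(p,[590,10,156]);print(uv)
d=ctrl.spot_point(p,"plunger_tip")[:2];print([((np.array(x["location"])*W).round(1),x["conf"]) for x in d])
u,v=np.clip(uv,[50,60],[590,420]).astype(int)
big=cv2.resize(p["frame"],(400,300))
c=cv2.resize(p["frame"][v-60:v+40,u-50:u+50],(400,400),interpolation=cv2.INTER_CUBIC);c=np.vstack([c,np.zeros((200,400,3),np.uint8)])
cv2.imwrite("pics/w3.png",np.hstack([c,np.vstack([big,np.zeros((300,400,3),np.uint8)])]))
E
```

```text
time: 20.72
eef_pos: [461.6, -71.9, 159.5]
eef_rot: [[-1.0, 0.006, 0.013], [0.013, 0.764, 0.645], [-0.006, 0.645, -0.764]]
wrist_force: [-0.7, 0.5, -0.4]
width: 85.3
grasp_force: 0.0
time: 21.48
eef_pos: [554.5, -128.8, 189.9]
eef_rot: [[-0.999, 0.014, 0.042], [0.044, 0.376, 0.925], [-0.002, 0.926, -0.377]]
wrist_force: [0.2, -1.0, 0.1]
width: 85.4
grasp_force: 0.0
[347.33759229 267.58219865]
[(array([343.1, 266.2]), 0.66)]
```

View pics/w3.png

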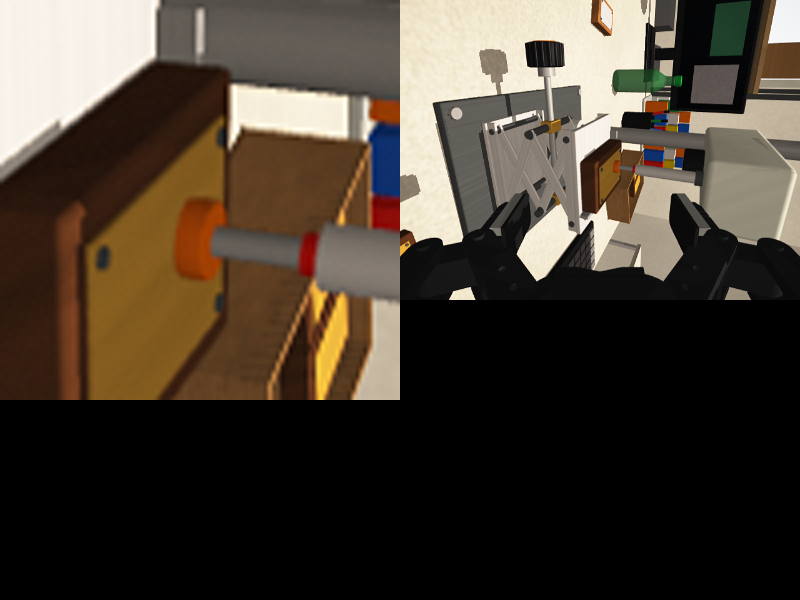

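The foot sits on the brass at crop (205,240), and the red ring at (310,255) still shows, about 18 crop px wide. I'll quantify how much of it is visible.

Run:
```python
from h import *
ps=[ctrl.read_camera("wrist") for _ in range(3)];p=ps[0]
f=np.mean([q["frame"] for q in ps],0)
X=np.array([590,10,156.]);a,b=proj(p,X),proj(p,X+[0,0,10]);d=(b-a)/10;print("px/mm along z",d,np.linalg.norm(d))
P=proj(p,X+[10,0,0])-a
for r in range(268,276):
    red=f[r,355:385,2]-np.maximum(f[r,355:385,1],0); print(r,red.round().astype(int).tolist())
w=cv2.imread("pics/w0.png").astype(int)
for r in range(278,312): print(r,(w[r,180:200,2]-w[r,180:200,1]).tolist())
```

```text
px/mm along z [1.23752682 0.18249913] 1.2509110894254083
268 [4, 5, 5, 7, 6, 6, 6, 5, 6, 4, 13, 70, 105, 131, 126, 70, 35, 8, 10, 9, 10, 10, 10, 10, 8, 9, 9, 9, 9, 9]
269 [10, 9, 7, 6, 7, 5, 5, 5, 5, 4, 11, 74, 112, 131, 125, 65, 32, 8, 8, 10, 10, 10, 10, 10, 10, 10, 10, 9, 9, 10]
270 [23, 21, 19, 17, 16, 14, 13, 10, 9, 5, 11, 70, 112, 128, 122, 63, 26, 7, 9, 10, 10, 9, 10, 11, 10, 10, 11, 10, 10, 10]
271 [30, 30, 31, 30, 29, 28, 26, 23, 21, 17, 15, 66, 108, 126, 120, 57, 22, 8, 10, 10, 9, 9, 10, 10, 10, 10, 10, 10, 10, 10]
272 [31, 31, 33, 32, 32, 33, 33, 31, 31, 29, 26, 51, 95, 114, 110, 54, 21, 8, 9, 10, 9, 9, 10, 9, 10, 10, 9, 9, 10, 10]
273 [31, 31, 33, 33, 32, 33, 32, 32, 32, 32, 31, 33, 51, 72, 79, 51, 19, 8, 10, 9, 10, 9, 10, 10, 9, 10, 10, 9, 9, 10]
274 [31, 31, 31, 32, 31, 32, 32, 31, 32, 32, 31, 28, 30, 35, 38, 30, 16, 8, 9, 9, 10, 10, 10, 9, 10, 9, 9, 10, 10, 10]
275 [31, 32, 31, 31, 32, 31, 32, 31, 32, 31, 30, 29, 29, 28, 29, 19, 11, 7, 8, 9, 8, 8, 8, 9, 10, 9, 9, 9, 10, 9]
278 [16, 17, 13, 6, 6, 6, 6, 7, 6, 7, 6, 6, 5, 5, 4, 3, 17, 15, 11, 7]
279 [17, 17, 10, 5, 7, 6, 5
[... 1860 characters left out ...]
, -2, 13, 65, 68, 67, 67, 62, 25, 27, 26, 27, 28, 29]
304 [67, 67, 69, 63, 50, 39, 34, 42, 57, 70, 69, 66, 69, 52, 25, 26, 27, 26, 27, 27]
305 [66, 68, 67, 68, 67, 65, 62, 65, 68, 68, 67, 70, 65, 39, 26, 27, 28, 27, 27, 28]
306 [57, 63, 69, 69, 69, 68, 68, 68, 69, 68, 67, 57, 48, 35, 25, 27, 27, 28, 26, 27]
307 [54, 57, 60, 61, 62, 64, 67, 64, 61, 57, 55, 47, 41, 31, 27, 26, 27, 26, 27, 27]
308 [54, 58, 57, 58, 59, 60, 62, 59, 57, 52, 51, 46, 39, 28, 27, 28, 29, 29, 29, 28]
309 [55, 59, 59, 59, 38, 25, 23, 25, 23, 21, 21, 20, 16, 14, 16, 14, 14, 14, 15, 15]
310 [39, 53, 60, 24, 8, 7, 6, 6, 7, 7, 6, 5, 6, 6, 5, 7, 7, 6, 3, 2]
311 [28, 33, 28, 7, 4, 5, 5, 4, 5, 5, 5, 4, 6, 5, 4, 5, 3, 2, 1, 1]
```

About 3.4 mm of the ring is visible, and part of the remainder is hidden by the sleeve rim, so the lift is small (0 to 1 mm). Adding about 1.2 rad (1.5 mm) would centre it. I'll return to the knob.

```bash
python3 -m handwheel '[[[1,-0.024,0.009,-0.006,-0.12,0,0],[1,-0.024,0.012,-0.006,-0.12,0,0],[1,-0.024,0.012,-0.006,-0.12,0,0],[1,-0.024,0.012,-0.006,-0.12,0,0],[1,0,0.012,-0.006,0,0,0],[1,0,0,0,0,0,0]]]'
python3 - <<'E'
from h import *
a=np.radians(40)
print(togo([459,-72,160],Ro.from_rotvec([a,0,0]).as_matrix()@np.diag([-1,1,-1])))
E
```

```text
time: 22.48
eef_pos: [459.4, -73.2, 164.0]
eef_rot: [[-0.999, 0.008, 0.047], [0.036, 0.765, 0.643], [-0.031, 0.644, -0.764]]
wrist_force: [0.1, -0.5, 1.1]
width: 85.6
grasp_force: 0.0
(array([-0.4,  1.2, -4. ]), array([-0.002,  0.031,  0.036]))
```

```bash
python3 -m handwheel '[[[1,0,0.002,-0.003,0,0.03,0.035],[1,0,0.0195,-0.0245,0,0,0],[1,0,0.0195,-0.0245,0,0,0],[1,0,0.0195,-0.0245,0,0,0],[1,0,0.019,-0.024,0,0,0],[1,0,0,0,0,0,0]]]'
python3 -m handwheel '[[[1,0,-0.0017,-0.0012,-0.175,0,0],[1,0,-0.0019,-0.0009,-0.175,0,0],[1,0,-0.002,-0.0005,-0.175,0,0],[1,0,-0.0021,-0.0002,-0.175,0,0],[1,0,-0.0021,0.0002,-0.175,0,0],[1,0,-0.002,0.0005,-0.175,0,0],[1,0,-0.0019,0.0009,-0.175,0,0],[1,0,0,0,0,0,0]]]'
python3 - <<'E'
from h import *
a=np.radians(-30)
print(togo([459,-1.5+13*np.sin(a),72.8-13*np.cos(a)],Ro.from_rotvec([a,0,0]).as_matrix()@np.diag([-1,1,-1])))
E
```

```text
time: 23.22
eef_pos: [458.0, 6.9, 60.5]
eef_rot: [[-1.0, 0.004, -0.005], [-0.0, 0.763, 0.647], [0.007, 0.647, -0.763]]
wrist_force: [0.2, -0.1, 0.4]
width: 85.3
grasp_force: 0.0
time: 24.22
eef_pos: [459.8, -6.3, 61.0]
eef_rot: [[-1.0, -0.004, -0.0], [-0.003, 0.865, -0.501], [0.002, -0.501, -0.865]]
wrist_force: [0.4, 0.1, 0.2]
width: 85.1
grasp_force: 0.0
(array([-0.8, -1.7,  0.5]), array([ 0.001, -0.002, -0.003]))
```

```bash
python3 -m handwheel '[[[1,-0.001,-0.0015,0.0005,0,0,0],[1,0,0,0,0,0,0],[-0.2,0,0,0,0,0,0],[-0.2,0,0,0,0,0,0],[-0.2,0,0,0,0,0,0],[-0.2,0,0,0,0,0,0]]]' 50
python3 -m handwheel '[[[-0.2,0,0.0019,-0.0008,0.175,0,0],[-0.2,0,0.002,-0.0004,0.175,0,0],[-0.2,0,0.0021,-0.0001,0.175,0,0],[-0.2,0,0.0021,0.0003,0.175,0,0],[-0.2,0,0.002,0.0006,0.175,0,0],[-0.2,0,0.0019,0.001,0.175,0,0],[-0.2,0,0.0017,0.0013,0.175,0,0],[-0.2,0,0,0,0,0,0]]]'
python3 -m handwheel '[[[1,0,0,0,0,0,0],[1,0,0,0,0,0,0],[1,0,0,0,0,0,0],[1,0,-0.026,0.030,0,0,0],[1,0,-0.026,0.030,0,0,0],[1,0,-0.026,0.030,0,0,0],[1,0,0,0,0,0,0]]]'
python3 -m handwheel '[[[1,0.022,-0.022,0.013,0.1,0,0],[1,0.022,-0.022,0.013,0.1,0,0],[1,0.022,-0.022,0.013,0.1,0,0],[1,0.022,-0.022,0.013,0.1,0,0],[1,0.022,0,0.013,0.12,0,0],[1,0,0,0,0,0,0]]]'
python3 - <<'E'
from h import *
p=ctrl.read_camera("wrist")
uv=np.array(ctrl.spot_point(p,"plunger_tip")[0]["location"])*W;u,v=uv.astype(int);print(uv,proj(p,[590,10,157]))
f=p["frame"]
for r in range(v+1,v+10): print(r,(f[r,u+12:u+40,2].astype(int)-f[r,u+12:u+40,1]).tolist())
cv2.imwrite("pics/w4.png",cv2.resize(f[v-50:v+50,u-40:u+60],(500,500),interpolation=cv2.INTER_CUBIC))
E
```

```text
time: 24.98
eef_pos: [458.4, -8.7, 62.2]
eef_rot: [[-1.0, 0.002, 0.001], [0.001, 0.866, -0.499], [-0.002, -0.499, -0.866]]
wrist_force: [-0.4, 3.9, 0.9]
width: 38.8
grasp_force: 49.9
time: 25.98
eef_pos: [458.4, 5.2, 64.3]
eef_rot: [[-1.0, 0.007, 0.002], [0.007, 0.758, 0.653], [0.003, 0.653, -0.758]]
wrist_force: [1.3, 9.3, 1.4]
width: 38.9
grasp_force: 53.1
time: 26.85
eef_pos: [460.0, -76.1, 156.5]
eef_rot: [[-1.0, -0.0, 0.006], [0.004, 0.768, 0.641], [-0.005, 0.641, -0.768]]
wrist_force: [-0.9, 1.0, -0.1]
width: 85.9
grasp_force: 0.0
time: 27.6
eef_pos: [552.4, -132.5, 186.9]
eef_rot: [[-0.999, 0.008, 0.035], [0.036, 0.382, 0.924], [-0.006, 0.924, -0.382]]
wrist_force: [-0.7, -0.8, -0.1]
width: 85.5
grasp_force: 0.0
[350.016 267.408] [354.47702719 270.49581959]
268 [3, 3, 2, 6, 4, 7, 10, 9, 10, 12, 18, 15, 20, 26, 26, 32, 32, 28, 36, 62, 56, 21, 7, 8, 8, 8, 9, 8]
269 [5, 4, 6, 5, 5, 5, 4, 4, 3, 3, 4, 4, 7, 11, 9, 11, 10, 11, 50, 99, 55, 15, 8, 8, 9, 8, 10, 8]
270 [7, 5, 6, 6, 5, 6, 5, 5, 5, 5, 5, 4, 4, 4, 4, 3, 0, 6, 69, 112, 52, 8, 8, 9, 8, 9, 8, 9]
271 [7, 5, 6, 5, 5, 7, 5, 7, 5, 7, 4, 6, 6, 4, 5, 5, 1, 18, 88, 120, 35, 6, 9, 9, 10, 9, 10, 9]
272 [7, 5, 6, 6, 7, 4, 5, 7, 6, 5, 5, 5, 6, 6, 6, 5, 2, 27, 108, 112, 31, 7, 8, 8, 10, 8, 9, 8]
273 [5, 5, 5, 6, 6, 6, 6, 6, 6, 6, 6, 5, 6, 5, 7, 4, 2, 35, 123, 99, 23, 6, 8, 11, 9, 9, 8, 10]
274 [8, 8, 4, 4, 4, 4, 4, 5, 5, 6, 5, 6, 5, 6, 6, 5, 1, 49, 129, 92, 15, 8, 10, 10, 9, 10, 9, 10]
275 [26, 28, 27, 25, 17, 18, 13, 7, 9, 3, 4, 6, 4, 6, 6, 5, 0, 58, 136, 74, 13, 8, 11, 11, 10, 10, 10, 11]
276 [33, 33, 33, 34, 29, 32, 29, 27, 25, 23, 15, 17, 14, 7, 8, 5, -2, 59, 135, 61, 14, 9, 11, 10, 9, 9, 11, 10]
```

View pics/w4.png

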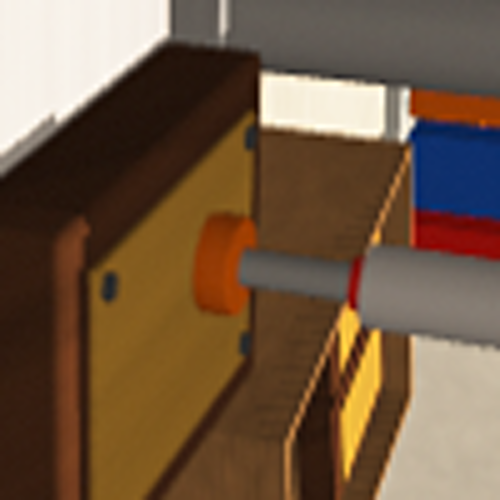

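The foot sits on the brass, and the red ring at (355,283) has shrunk by about 1.6 mm, which matches the extra turn. About 1.8 mm of it still shows, so the plunger is lifted roughly 2 mm. The knob is released, so I'm handing in.

```bash
python3 -c "
from rig import ctrl
print(ctrl.sign_off())"
```

```text
the job is handed in; nothing more can be done
None
```

The job is handed in: the plaque's brass face touches the plunger foot with the plunger lifted by an estimated 2 mm, part of the red ring still shows, and the knob is released; no verdict was returned.

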